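# Find the rattling ball case and hold it out over the surface plate

### The arm

A 7-joint arm with a two-finger parallel gripper is mounted at the origin on the work surface. World frame = base frame: x ahead of the robot, y to its left, z up, the work surface at z = 0. Lengths are in m, angles in rad, forces in N, time in s.
With the tool pointing down it reaches from about 0.425 to 1.025 m from the base axis. Payload 9.4 kg.
Tool frame: the origin (TCP) lies midway between the tips of the shut fingers; the grasp point (between the pads) lies 19 mm behind it; z points along the fingers, y is the direction in which the jaws open and shut (so a half turn about z gives the same grasp; the last joint's range is limited). The gripper opens to 93 mm and grips with 3 to 60 N. Pads are 15 mm wide; open, the fingers measure 128 mm over their backs; the gripper's body (75 mm by 188 mm) begins 65 mm behind the grasp point.
Start: joints at [-1.32, 0.599, -0.003, 1.599, 0.002, 0.943, -0.08], TCP at [0.233, 0.686, 0.219] pointing down, gripper open.
Joint ranges: [-2.57, 2.57], [-0.35, 1.97], [-1.29, 1.29], [0.11, 2.56], [-1.05, 4.19], [0.11, 1.86], [-2.63, 2.63]. Speed limits (rad/s): [2.22, 2.22, 3.01, 3.01, 3.14, 3.14, 3.14].

### API

Orientations are given as a unit quaternion [w, x, y, z].
In Python, from cell import arm, hand, solver, vision, hand_in, models, get_time_s, get_joints, get_joint_velocities, get_tau, get_position, get_eef_rot, get_force, get_ft_torque, get_width gives the robot as it stands. The module is installed in compiled form; this text tells all that it offers. Calls block until the motion is done:
- arm.movep(position, orientation): joint-space move of the TCP to a pose.
- arm.move_straight(position, attitude=None, v=0.15): straight line of the TCP; attitude=None keeps the orientation; v is the mean speed in m/s.
- arm.movej(angles): joint-space move.
- hand.open_gripper() and hand.close_gripper(force=None): open the fingers fully, or close them until they stop; force is the grip in N (None keeps the last).
- arm.dwell(seconds).
- solver.inverse_kinematics(position, orientation): joint angles nearest the present ones, or None.
- vision.snapshot(name): name is "side" or "top" or "wrist"; returns a dict with "image" (384x512x3 uint8, red, green, blue), "fov_y" (degrees; the focal length in pixels is half the picture's height over the tangent of half this angle, whatever the lens; pixels are square), "cx", "cy" (the principal point, pixels), "rvec" (rotation vector, rad) and "tvec" (3), from world to camera coordinates, as OpenCV has them. Camera axes: x right, y down, z forward; pixel columns grow to the right and rows downward; lengths in m; the calibration is good to about 2 mm. A picture is of the moment at which its call begins. There is no depth.
A pose or a line that the arm cannot do raises arm.MotionError and nothing moves.
- hand_in(): hands the job in, once; it reports no verdict.
Trained networks look in the newest picture that a camera, given by its name, has taken for a name from the list of things; names that differ only in an ending like _2 or _b are one class to them, and where a whole thing is asked for, a point or a joint stands for the part that bears it (a point fixed in the world has none). Each returns a list of dicts, best first, with "p" (0 to 1); they miss things now and then, are a little off and sometimes report something else, mostly with a low value. They report only what shows in the picture. A call takes as long as a camera call. They do not tell look-alikes from the thing itself.
- models.boxes_of(label, camera): "position" ([x, y, z] in m, in world coordinates, good to about 4 mm: the middle of the surface that is visible of it).
- models.regions_of(label, camera): "pixels" (384x512 bool, what is visible of it).
Readings, each from a call of its own:
- get_time_s(): time.
- get_joints(): joint angles.
- get_joint_velocities(): joint speeds.
- get_tau(): joint torques, N m.
- get_position(): TCP position.
- get_eef_rot(): TCP orientation.
- get_force(): force on the tool from outside, world axes, zero at the start.
- get_ft_torque(): the same for the moment, N m.
- get_width(): opening from 0.0 (shut) to 1.0 (fully open).
Only numpy, scipy, OpenCV 4.12 (cv2) and the standard library are available. Lean on these libraries where they do the work, as an engineer would, in place of code of your own. Each camera call takes 0.05 s, during which the arm holds its last target.

### The job

Three sealed cases in the tray each hold a steel ball, and one of them was packed without its foam, so its ball rattles. From left to right, lift each case clear of the tray and shake it end to end - tip its near end well down, then its far end - and set it back flat in its own place. Then pick up the one that rattles (the last may stay in hand if it is the one) and hold it out level over the middle of the granite surface plate, about a hand's breadth above it, for the inspector to take: finish while still holding it there, with the other two standing in their places and the tools and parts round about left where they are.

Things in the scene. Friction and masses are not known exactly. Their poses are not given: they have to be found in the camera images.
- case_left (a point): Leftmost case in the tray (largest y): sealed grey plastic box, 120 long (x), 48 wide (y), 46 high mm, flat long sides; latch and paper seal on the near (-x) end, hinge on the far end; 0.25 to 0.36 kg. Point: its middle, 23 mm above its underside; x along its length to the far end, y across the width (grasp here, 48 mm), z up. The three cases look alike and weigh about the same.
- case_middle (a point): Middle case: as the left one, same point and axes, about 105 mm to its right along the tray. Each case holds a 30 mm steel ball of 0.10 to 0.13 kg, bedded in foam in two of them; in the third (any of the three, nothing shows outside) it rolls freely up to 40 mm each way from the middle along the length, so the weight in the grip shifts to the low end and the ball knocks on the end wall.
- case_right (a point): Rightmost case: as the left one, same point and axes, about 105 mm to the right of the middle one.
- tray: Shallow steel tray with black rubber liner, fixed, 170 (x) by 350 (y) mm, lip 16 mm high; liner 6 mm above its underside. Origin: centre of the underside; y along the row of cases (left is +y), x away from the robot. The cases stand on the liner parallel to its x axis; free gaps about 57 mm between cases and 45 mm to the side lips (12 mm more or less).
- plate_top (a point): Dark granite surface plate, fixed, 200 (x) by 300 (y) mm, its top 60 mm above the bench, at the right. Point: the middle of the top surface; z up. A low block and a ring stand near its far corners.
- setup_block_mid (a point): Bystander: steel setup block with bores, 50 x 75 x 25 mm, on the surface plate near its far right corner. Point: its middle.
- ring_gauge_mid (a point): Bystander: steel ring gauge, 52 mm across, 20 high, on the surface plate near its far left corner. Point: its middle.
- micrometer_mid (a point): Bystander: outside micrometer lying on the bench between robot and surface plate, 160 mm long, 18 mm thick. Point: middle of its bow.
- turned_part_mid (a point): Bystander: turned aluminium spindle with a threaded end, standing on the bench behind the tray, 72 mm across, 110 high. Point: half-way up its axis.
- oil_bottle_mid (a point): Bystander: oil squeeze bottle standing on the near right side of the surface plate, 60 mm across, 190 high. Point: on its axis, 70 mm up.
- chuck_key_mid (a point): Bystander: T-handled chuck key lying on the bench beyond the gap between tray and plate, 110 x 120 mm, 20 thick. Point: its middle.
- chip_brush_mid (a point): Bystander: chip brush lying on the bench left of the tray, 220 mm long. Point: its middle, 10 mm up.
Not all that is in view belongs to the job. Leave any blue, green or yellow look-alike of the part that bears case_left alone.

How it is judged:
By the outcome, as a careful person would: the job done as asked, in the order asked, and still so for the second after the job is handed in, while the arm keeps its last pose, push and grip.
It also fails if it takes over 72 s, if anything falls off the work surface, if the arm or the gripper's body presses on something with over 40 N, if the wrist force passes 120 N, or if a joint passes its speed limit or range.

## Working session

There is one attempt and no reset: what is moved stays moved. The work goes in short steps, each a Python script; the robot and the scene stay as the last script left them, time stands still between calls to the robot, and variables do not carry over. Pictures are saved under pics/ and viewed, and the job is handed in when it is done.

```bash
mkdir -p pics; python3 - <<'E'
from cell import *
import cv2
for n in ["side","top","wrist"]:
    s=vision.snapshot(n); cv2.imwrite(f"pics/{n}0.png",s["image"][:,:,::-1])
    print(n,s["fov_y"],s["cx"],s["cy"],s["rvec"],s["tvec"])
for c in ["top","side"]:
  for l in ["case_left","tray","plate_top","oil_bottle_mid","turned_part_mid","micrometer_mid","setup_block_mid","ring_gauge_mid"]:
    for b in models.boxes_of(l,c)[:5]: print(c,l,b["p"],b["position"])
print(get_time_s(),get_force(),get_eef_rot(),get_position())
E
```

```text
side 42.11369589922744 259.89453112205445 197.6879604100826 [ 2.38521725 -0.46229665  0.18495573] [-0.47313203  0.27445152  1.45345458]
top 57.93345953617129 257.3369341759806 194.97406224221947 [ 2.14926663 -2.18108749  0.1071596 ] [0.10624468 0.5405497  1.02970284]
wrist 71.9470570403853 258.57177046729146 189.91220610096735 [-2.37723237 -1.70093905 -0.21884376] [-0.72484587 -0.02830852  0.38988902]
top case_left 0.88 [0.5444, 0.3289, 0.0486]
top case_left 0.86 [0.338, 0.1112, 0.0458]
top case_left 0.7 [0.3171, 0.3477, 0.0482]
top case_left 0.64 [0.3608, 0.5144, 0.0455]
top tray 0.74 [0.5427, 0.222, 0.0056]
top plate_top 0.55 [0.6163, -0.2092, 0.0616]
top oil_bottle_mid 0.89 [0.3894, -0.3291, 0.1062]
top turned_part_mid 0.85 [0.7406, 0.1351, 0.073]
top micrometer_mid 0.96 [0.3182, -0.2124, 0.0162]
top setup_block_mid 0.9 [0.6945, -0.2919, 0.089]
top ring_gauge_mid 0.74 [0.6773, -0.0988, 0.0795]
side case_left 0.96 [0.3555, 0.505, 0.0502]
side case_left 0.93 [0.5361, 0.3171, 0.0504]
side case_left 0.86 [0.3107, 0.336, 0.0481]
side case_left 0.85 [0.3367, 0.1035, 0.042]
side tray 0.88 [0.5362, 0.1902, 0.0089]
side plate_top 0.72 [0.6054, -0.2314, 0.0595]
side plate_top 0.51 [0.7801, -0.0041, 0.0171]
side oil_bottle_mid 0.72 [0.3818, -0.3659, 0.1059]
side turned_part_mid 0.65 [0.6047, -0.2303, 0.0603]
side turned_part_mid 0.62 [0.7362, 0.1264, 0.0655]
side micrometer_mid 0.82 [0.3164, -0.2171, 0.013]
side setup_block_mid 0.95 [0.6885, -0.3059, 0.0865]
side setup_block_mid 0.64 [0.5342, 0.3183, 0.0521]
side ring_gauge_mid 0.67 [0.6704, -0.0999, 0.0821]
0.95 [-0.8026933  -0.32475616  0.37265275] [1.27299587e-05 1.63123320e-01 9.86605687e-01 2.19709760e-05] [0.23338573 0.68641104 0.21863837]
```

View pics/top0.png

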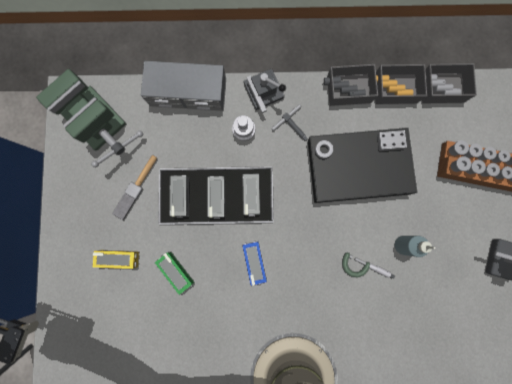

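View pics/side0.png

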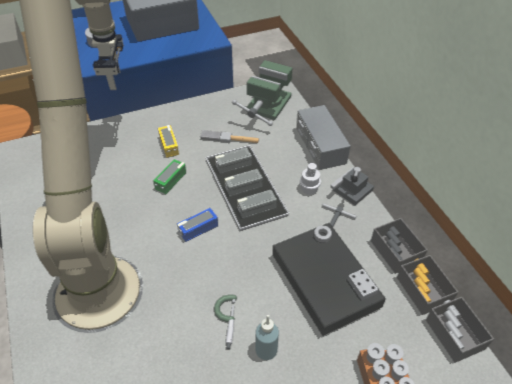

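```bash
cat > h.py <<'E'
from cell import *
import numpy as np, cv2
from scipy.spatial.transform import Rotation as R
def q(yaw=0.,tilt=0.):
    # tilt>0: far (+x) end down. base: pi about y (tool y = world y)
    r=R.from_euler('z',yaw)*R.from_euler('y',tilt)*R.from_quat([0,1,0,0])
    x,y,z,w=r.as_quat(); return np.array([w,x,y,z])
def unproj(s,uv,z):
    f=s["image"].shape[0]/2/np.tan(np.radians(s["fov_y"])/2)
    Rm=cv2.Rodrigues(np.array(s["rvec"],float))[0]; t=np.array(s["tvec"],float)
    uv=np.atleast_2d(uv).astype(float)
    d=np.c_[(uv[:,0]-s["cx"])/f,(uv[:,1]-s["cy"])/f,np.ones(len(uv))]@Rm
    o=-Rm.T@t
    return o+d*((z-o[2])/d[:,2])[:,None]
E
python3 - <<'E'
from h import *
for y in (0.32,0.21,0.11):
  for z in (0.021,0.2,0.25):
    for t in (-.9,-.7,-.5,0,.5,.7,.9):
      g=solver.inverse_kinematics([0.53,y,z],q(0,t))
      g2=solver.inverse_kinematics([0.53,y,z],q(np.pi,-t))
      print(y,z,t,None if g is None else np.round(g,2),None if g2 is None else np.round(g2,2))
E
python3 - <<'E'
from h import *
arm.movep([0.50,0.21,0.36],q())
s=vision.snapshot("wrist"); cv2.imwrite("pics/w1.png",s["image"][:,:,::-1])
print(get_time_s(),s["rvec"],s["tvec"],get_force(),get_ft_torque())
for l in ["case_left","tray"]:
  for b in models.boxes_of(l,"wrist"): print(l,b)
np.save("w1.npy",s,allow_pickle=True)
E
```

```text
0.32 0.021 -0.9 [-0.41  1.15 -0.92  2.42  2.06  1.69 -1.29] [-0.41  1.15 -0.92  2.42  2.06  1.69  1.86]
0.32 0.021 -0.7 [-0.23  1.12 -1.11  2.35  1.96  1.52 -1.03] [-0.43  0.94 -0.74  2.36  2.    1.2   1.92]
0.32 0.021 -0.5 [-0.14  1.04 -1.1   2.25  1.8   1.24 -0.83] [-0.7   0.75 -0.19  2.29  2.02  0.54  1.91]
0.32 0.021 0 [-0.58  0.74 -0.09  1.98  0.14  0.43  0.8 ] [-0.94  0.8   0.49  2.   -0.74  0.52 -1.5 ]
0.32 0.021 0.5 [-0.36  0.92 -0.25  1.62 -0.07  1.05  1.05] [-0.84  1.    0.61  1.66 -0.71  1.24 -1.46]
0.32 0.021 0.7 [-0.32  1.02 -0.28  1.48 -0.11  1.28  1.08] [-0.8   1.11  0.64  1.52 -0.72  1.5  -1.45]
0.32 0.021 0.9 [-0.29  1.12 -0.31  1.34 -0.15  1.5   1.09] [-0.76  1.21  0.66  1.38 -0.74  1.74 -1.44]
0.32 0.2 -0.9 [-1.34  0.58  0.47  2.44  2.19  0.59 -1.57] [-0.88  0.52 -0.19  2.41  1.92  0.89  1.87]
0.32 0.2 -0.7 [-1.39  0.53  0.67  2.34  2.08  0.22 -1.34] [-1.29  0.49  0.52  2.34  1.91  0.3   1.97]
0.32 0.2 -0.5 [-1.15  0.44  0.44  2.21  0.8   0.23  0.03] [-1.41  0.54  0.85  2.23 -0.51  0.16 -1.79]
0.32 0.2 0 [-0.58  0.49 -0.08  1.87  0.05  0.78  0.88] [-1.11  0.59  0.7
[... 4616 characters left out ...]
2] [-0.7   0.7   0.79  1.7  -0.43  1.47 -1.32]
0.11 0.25 0.7 [-0.12  0.69 -0.18  1.55 -0.07  1.58  1.3 ] [-0.65  0.81  0.79  1.59 -0.43  1.69 -1.28]
0.11 0.25 0.9 [-0.08  0.8  -0.23  1.46 -0.09  1.77  1.27] [-0.57  0.89  0.71  1.5  -0.39  1.86 -1.3 ]
3.0333 [-2.08405953 -2.0844694  -0.26959994] [-0.21170977 -0.54838174  0.39870633] [ 0.14250931 -0.1328484   0.97458921] [ 0.01405269  0.00995832 -0.02221799]
case_left {'position': [0.3163, 0.3427, 0.047], 'p': 0.89}
case_left {'position': [0.5354, 0.3289, 0.0535], 'p': 0.7}
case_left {'position': [0.3653, 0.5168, 0.043], 'p': 0.67}
case_left {'position': [0.3372, 0.1123, 0.0443], 'p': 0.55}
tray {'position': [0.532, 0.2329, 0.0054], 'p': 0.94}
```

View pics/w1.png

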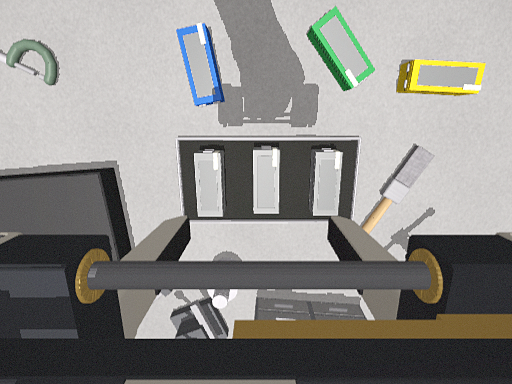

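```bash
python3 - <<'E'
from h import *
s=np.load("w1.npy",allow_pickle=True).item()
im=s["image"][:,:,::-1]
c=im[125:230,165:370]; cv2.imwrite("pics/w1z.png",cv2.resize(c,None,fx=3.8,fy=3.8,interpolation=cv2.INTER_CUBIC))
t=cv2.imread("pics/top0.png")[160:232,155:280]; cv2.imwrite("pics/t0z.png",cv2.resize(t,None,fx=6,fy=6,interpolation=cv2.INTER_CUBIC))
E
```

```text
(no output)
```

View pics/w1z.png

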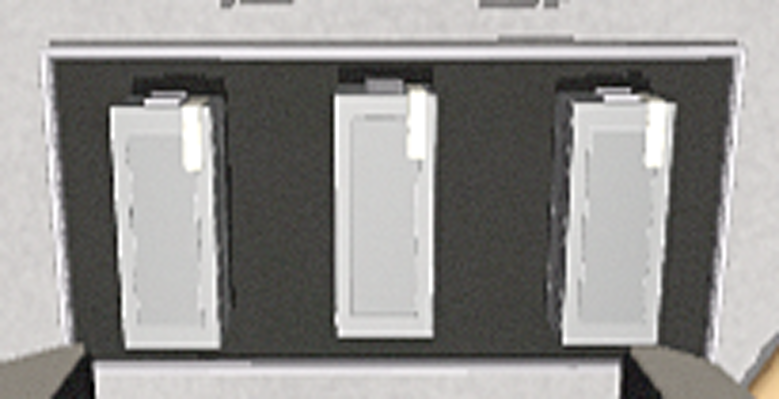

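View pics/t0z.png

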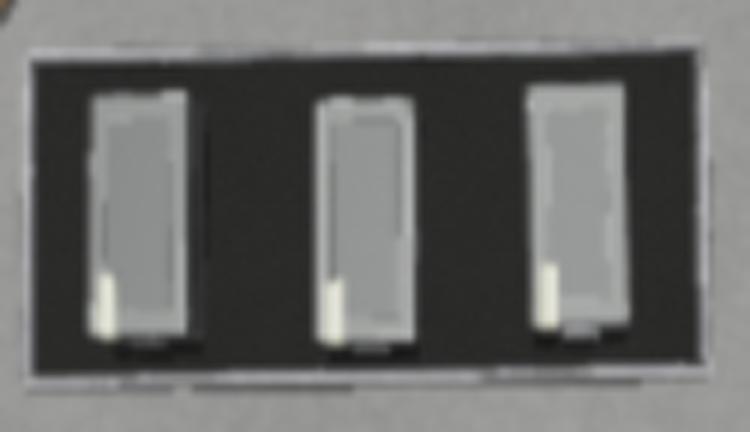

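```bash
python3 - <<'E'
from h import *
s=np.load("w1.npy",allow_pickle=True).item()
def rep(s,P,sc,off,z=.052):
  for n,p in P.items():
    w=unproj(s,(np.array(p)+0.5)/sc-0.5+off,z)[:,:2]
    # corners: near-right, near-left, far-left, far-right
    ax=(w[2]+w[3]-w[0]-w[1])/2
    print(n,np.round(w.mean(0),4),"L",np.round(np.linalg.norm(ax),4),"W",np.round([np.linalg.norm(w[0]-w[1]),np.linalg.norm(w[2]-w[3])],4),"yaw",round(np.degrees(np.arctan2(ax[1],ax[0])),2))
rep(s,{"R":[(110,105),(210,102),(220,348),(126,349)],"M":[(334,94),(436,92),(434,337),(337,338)],"L":[(571,104),(675,102),(657,346),(563,346)]},3.8,np.array([165,125]))
rep(s,{"tray":[(45,50),(742,50),(708,358),(72,358)]},3.8,np.array([165,125]),.016)
t=vision.snapshot("top")
rep(t,{"L":[(185,335),(90,335),(92,95),(187,91)],"M":[(412,343),(317,345),(317,99),(412,97)],"R":[(629,322),(535,328),(527,87),(625,83)]},6,np.array([155,160]))
rep(t,{"tray":[(702,370),(30,378),(30,55),(700,48)]},6,np.array([155,160]),.016)
print(get_time_s())
E
```

```text
R [0.5442 0.1196] L 0.122 W [0.047 0.047] yaw 0.21
M [0.5389 0.2255] L 0.1211 W [0.0477 0.0483] yaw 0.54
L [0.5434 0.3374] L 0.1209 W [0.0487 0.047 ] yaw 0.8
tray [0.5425 0.2298] L 0.1633 W [0.347 0.343] yaw -0.12
L [0.5427 0.3361] L 0.1211 W [0.0471 0.0476] yaw 0.08
M [0.5375 0.2236] L 0.123 W [0.047  0.0476] yaw -0.1
R [0.5439 0.1168] L 0.1201 W [0.0466 0.0491] yaw 0.71
tray [0.5458 0.2277] L 0.167 W [0.3435 0.3481] yaw 0.08
3.1833
```

```bash
python3 - <<'E'
from h import *
j0=np.array(get_joints())
for y in (0.337,0.2245,0.118):
  for x in (0.543,0.6,0.68,.75):
    for z in (0.25,0.32,0.4,.5):
      for t in (-.75,-.6,.6):
        g=solver.inverse_kinematics([x,y,z],q(0,t))
        if g is None: print(y,x,z,t,None);continue
        d=np.abs(np.array(g)-j0)
        print(y,x,z,t,"%.2f"%d.max(),np.round(g,2) if d.max()<1.2 else "")
E
```

```text
0.337 0.543 0.25 -0.75 2.10 
0.337 0.543 0.25 -0.6 1.10 [-1.32  0.41  0.61  2.19  0.82  0.26  0.  ]
0.337 0.543 0.25 0.6 0.50 [-0.55  0.73  0.09  1.41 -0.32  1.56  1.2 ]
0.337 0.543 0.32 -0.75 1.49 
0.337 0.543 0.32 -0.6 1.01 [-1.15  0.27  0.34  2.1   0.78  0.5   0.09]
0.337 0.543 0.32 0.6 0.61 [-0.56  0.68  0.1   1.34 -0.32  1.68  1.17]
0.337 0.543 0.4 -0.75 1.23 
0.337 0.543 0.4 -0.6 0.87 [-0.99  0.17  0.13  1.98  0.69  0.7   0.23]
0.337 0.543 0.4 0.6 0.76 [-0.56  0.63  0.11  1.23 -0.32  1.82  1.13]
0.337 0.543 0.5 -0.75 0.95 [-0.92  0.08 -0.03  1.91  0.83  0.85  0.15]
0.337 0.543 0.5 -0.6 0.69 [-0.94  0.1   0.07  1.81  0.57  0.9   0.41]
0.337 0.543 0.5 0.6 None
0.337 0.6 0.25 -0.75 2.02 
0.337 0.6 0.25 -0.6 0.87 [-1.21  0.46  0.58  2.1   0.65  0.24  0.23]
0.337 0.6 0.25 0.6 0.59 [-0.53  0.81  0.12  1.25 -0.32  1.65  1.22]
0.337 0.6 0.32 -0.75 1.28 
0.337 0.6 0.32 -0.6 0.84 [-1.08  0.33  0.38  2.01  0.67  0.45  0.26]
0.337 0.6 0.32 0.6 0.70 [-0.53  0.76  0.13  1.18 -0.32  1.77  1.19]
0.337 0.6 0.4 -0.75 1.09 [-1.07  0.22  0.27  2.01  0.95  0.58  0.02]
0.337 0.6 0.4 -0.6 0.73 [-0.96
[... 6122 characters left out ...]
68 0.5 -0.6 0.39 [-0.54  0.12  0.22  1.79  0.25  0.68  1.09]
0.118 0.68 0.5 0.6 None
0.118 0.75 0.25 -0.75 1.82 
0.118 0.75 0.25 -0.6 0.94 [-0.52  0.46  0.3   2.    0.23  0.12  1.06]
0.118 0.75 0.25 0.6 0.92 [-0.18  0.95 -0.    0.93 -0.11  1.86  1.39]
0.118 0.75 0.32 -0.75 1.40 
0.118 0.75 0.32 -0.6 0.78 [-0.5   0.37  0.26  1.92  0.23  0.28  1.08]
0.118 0.75 0.32 0.6 None
0.118 0.75 0.4 -0.75 0.83 [-0.6   0.27  0.35  1.95  0.47  0.24  0.85]
0.118 0.75 0.4 -0.6 0.60 [-0.48  0.29  0.22  1.82  0.21  0.47  1.13]
0.118 0.75 0.4 0.6 None
0.118 0.75 0.5 -0.75 0.59 [-0.54  0.19  0.26  1.79  0.36  0.47  1.01]
0.118 0.75 0.5 -0.6 0.38 [-0.47  0.23  0.22  1.66  0.17  0.69  1.19]
0.118 0.75 0.5 0.6 None
```

```bash
cat >> h.py <<'E'
C={"L":(0.543,0.3367),"M":(0.538,0.2245),"R":(0.544,0.118)}
ZG=0.021; YAW=0.006
def rd(n):
    F=np.array(get_force());T=np.array(get_ft_torque()); r=R.from_quat(np.roll(get_eef_rot(),-1))
    print(n,"t%.2f"%get_time_s(),"F",np.round(F,2),"T",np.round(T,3),"Ttool",np.round(r.inv().apply(T),3),"p",np.round(get_position(),3),"w%.3f"%get_width(),flush=True)
def snap(c,n):
    s=vision.snapshot(c); cv2.imwrite(f"pics/{n}.png",s["image"][:,:,::-1]); return s
def pick(k):
    x,y=C[k]
    arm.movep([x,y,0.13],q(YAW)); arm.move_straight([x,y,ZG],v=0.12); rd("down")
    hand.close_gripper(force=40); rd("closed")
    arm.move_straight([x,y,0.14],v=0.15)
def shake(k):
    x,y=C[k]
    arm.movep([0.60,y,0.36],q(YAW)); arm.dwell(.3); rd("lvl")
    arm.movep([0.64,y,0.45],q(YAW,-.7)); arm.dwell(.6); rd("near")
    arm.movep([0.54,y,0.25],q(YAW,.7)); arm.dwell(.6); rd("far")
def place(k):
    x,y=C[k]
    arm.movep([x,y,0.14],q(YAW)); rd("lvl2")
    arm.move_straight([x,y,ZG+.001],v=0.1); rd("set")
    hand.open_gripper()
    arm.move_straight([x,y,0.13],v=0.2); rd("off")
E
python3 - <<'E'
from h import *
pick("L"); rd("lift"); snap("side","s1"); snap("top","t1")
E
```

```text
down t5.28 F [ 1.4  -0.58 -0.05] T [0.018 0.025 0.01 ] Ttool [-0.019  0.025 -0.01 ] p [0.543 0.337 0.022] w1.002
closed t6.05 F [-0.98  0.49  0.51] T [0.069 0.023 0.016] Ttool [-0.069  0.022 -0.016] p [0.543 0.337 0.021] w0.513
lift t6.99 F [-0.21 -0.55 -3.16] T [-0.031  0.027  0.001] Ttool [ 0.031  0.027 -0.001] p [0.542 0.336 0.139] w0.512
```

View pics/s1.png

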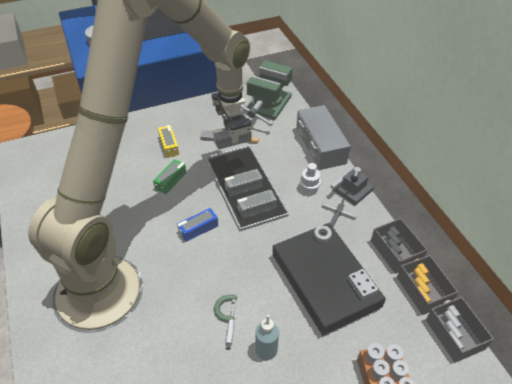

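The left case hangs in the gripper near (235,130), and the other two are still in the tray. The force reads about 3.2 N and the width matches 48 mm. Next, the shake.

```bash
python3 - <<'E'
from h import *
shake("L"); snap("side","s2")
E
```

```text
lvl t8.30 F [-1.01  0.91 -3.04] T [-0.013 -0.     0.033] Ttool [ 0.013 -0.    -0.033] p [0.6   0.337 0.359] w0.516
near t9.61 F [ 0.31  0.   -2.75] T [0.009 1.022 0.023] Ttool [-0.027  1.022 -0.008] p [0.64  0.337 0.45 ] w0.514
far t11.17 F [ 0.73 -0.05 -2.33] T [-0.011 -1.045  0.033] Ttool [ 0.035 -1.045 -0.014] p [0.54  0.337 0.25 ] w0.514
```

View pics/s2.png

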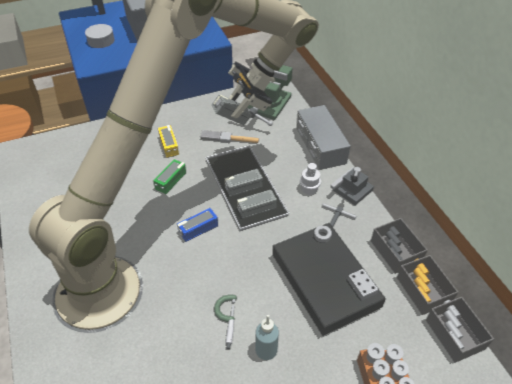

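```bash
cat >> h.py <<'E'
def avg(n,k=16,dt=.02):
    r=R.from_quat(np.roll(get_eef_rot(),-1)); A=[]
    for i in range(k):
        arm.dwell(dt); A.append(np.r_[get_force(),get_ft_torque()])
    A=np.array(A); m=A.mean(0)
    print(n,"t%.2f"%get_time_s(),"F",np.round(m[:3],2),"T",np.round(m[3:],4),"sd",np.round(A.std(0)[[2,4]],3),flush=True); return m
def weigh(k):
    x,y=C[k]; P=[x,y,0.2]
    arm.movep(P,q(YAW,.15)); arm.dwell(.45); a=avg("+.15")
    arm.movep(P,q(YAW,-.15)); arm.dwell(.45); b=avg("-.15")
    print(k,"DIFF Ty", b[4]-a[4], "Fz",(a[2]+b[2])/2)
E
python3 - <<'E'
from h import *
print([round(get_ft_torque()[1],3) for _ in range(5)],get_time_s())
avg("far"); weigh("L")
E
```

```text
[np.float64(-1.065), np.float64(-1.065), np.float64(-1.065), np.float64(-1.065), np.float64(-1.065)] 11.2167
far t11.48 F [-0.04  0.1  -2.88] T [ 0.0219 -1.0267  0.0079] sd [0.5   0.026]
+.15 t12.89 F [ 0.12  0.02 -2.81] T [ 0.0199 -0.2377 -0.0135] sd [0.576 0.039]
-.15 t14.04 F [ 0.04  0.12 -2.85] T [0.0383 0.2329 0.0117] sd [0.495 0.029]
L DIFF Ty 0.4706260491277624 Fz -2.8289538041729134
```

```bash
python3 - <<'E'
from h import *
place("L"); snap("wrist","w2")
pick("M"); rd("lift"); snap("side","s3"); shake("M"); avg("far"); weigh("M")
E
```

```text
lvl2 t14.39 F [-0.84 -0.31 -2.47] T [ 0.032 -0.001  0.038] Ttool [-0.032 -0.001 -0.038] p [0.543 0.335 0.139] w0.511
set t15.72 F [-0.37 -0.08 -3.06] T [ 0.032 -0.004  0.006] Ttool [-0.032 -0.004 -0.006] p [0.543 0.337 0.023] w0.512
off t17.30 F [-0.68 -0.57 -0.27] T [ 0.022  0.04  -0.02 ] Ttool [-0.022  0.04   0.02 ] p [0.542 0.337 0.129] w0.998
down t18.93 F [-0.35 -0.17  1.06] T [ 0.033 -0.034 -0.034] Ttool [-0.033 -0.034  0.034] p [0.538 0.225 0.022] w0.999
closed t19.71 F [-0.13 -0.47  1.08] T [ 0.073  0.101 -0.043] Ttool [-0.073  0.101  0.043] p [0.538 0.224 0.021] w0.514
lift t20.65 F [-0.86  0.68 -3.02] T [0.017 0.026 0.025] Ttool [-0.017  0.026 -0.025] p [0.537 0.224 0.139] w0.515
lvl t21.91 F [ 0.1  -0.28 -3.36] T [0.002 0.018 0.005] Ttool [-0.002  0.018 -0.005] p [0.6   0.225 0.359] w0.517
near t23.23 F [ 0.18 -0.02 -3.1 ] T [-1.000e-03  1.052e+00  9.000e-03] Ttool [-0.009  1.052 -0.004] p [0.64  0.224 0.45 ] w0.513
far t24.87 F [-1.11  0.79 -2.86] T [ 0.03  -0.949 -0.005] Ttool [-0.022 -0.949 -0.012] p [0.54  0.225 0.25 ] w0.513
far t25.13 F [ 0.06 -0.17 -2.64] T [ 0.0341 -0.979   0.0039] sd [0.493 0.026]
+.15 t26.57 F [-0.06 -0.04 -2.6 ] T [ 0.0257 -0.1962  0.0043] sd [0.398 0.032]
-.15 t27.74 F [ 0.19 -0.03 -2.55] T [ 0.0164  0.1958 -0.0026] sd [0.366 0.032]
M DIFF Ty 0.3919895651736925 Fz -2.5759625798747177
```

View pics/w2.png

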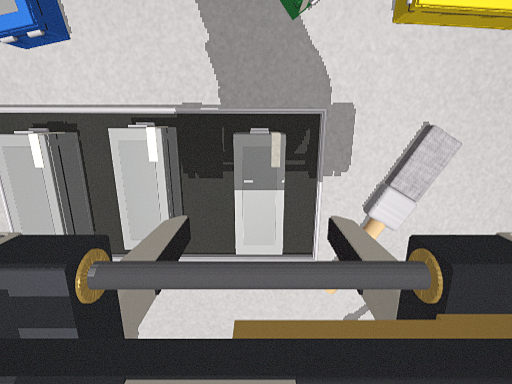

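View pics/s3.png

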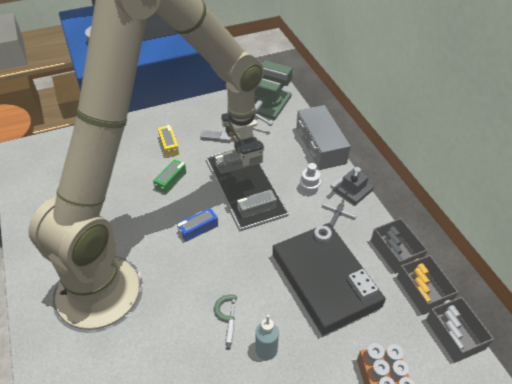

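```bash
python3 - <<'E'
from h import *
place("M"); snap("wrist","w3")
pick("R"); rd("lift"); shake("R"); avg("far"); weigh("R")
E
```

```text
lvl2 t28.09 F [-0.3  -0.38 -2.42] T [ 0.009 -0.018 -0.075] Ttool [-0.009 -0.018  0.075] p [0.538 0.223 0.139] w0.519
set t29.43 F [-0.06 -0.04 -3.05] T [ 0.    -0.041 -0.025] Ttool [-0.    -0.041  0.025] p [0.538 0.225 0.023] w0.512
off t31.00 F [-1.13 -0.54 -0.79] T [0.06  0.035 0.045] Ttool [-0.06   0.035 -0.045] p [0.538 0.225 0.129] w0.996
down t32.62 F [0.41 0.57 0.49] T [0.023 0.021 0.005] Ttool [-0.023  0.02  -0.005] p [0.544 0.118 0.021] w1.006
closed t33.39 F [-0.11  0.13  1.35] T [ 0.085 -0.013 -0.032] Ttool [-0.085 -0.013  0.032] p [0.544 0.118 0.021] w0.514
lift t34.33 F [ 0.41  0.85 -3.44] T [-0.004  0.01  -0.003] Ttool [0.004 0.01  0.003] p [0.543 0.118 0.139] w0.514
lvl t35.54 F [-0.2   0.55 -3.27] T [ 0.023  0.005 -0.003] Ttool [-0.023  0.005  0.003] p [0.6   0.118 0.359] w0.514
near t36.83 F [-0.33 -0.42 -2.42] T [-0.032  1.117 -0.01 ] Ttool [ 0.026  1.117 -0.008] p [0.64  0.118 0.45 ] w0.515
far t38.53 F [ 0.97 -0.8  -2.88] T [-0.007 -1.06   0.025] Ttool [ 0.027 -1.06  -0.011] p [0.54  0.118 0.25 ] w0.513
far t38.80 F [ 0.12  0.22 -3.47] T [ 0.0347 -1.1173  0.0042] sd [0.575 0.031]
+.15 t40.23 F [ 0.13 -0.09 -3.21] T [ 0.0414 -0.2484 -0.008 ] sd [0.432 0.024]
-.15 t41.42 F [-0.02  0.06 -3.32] T [ 0.022   0.2723 -0.0063] sd [0.427 0.028]
R DIFF Ty 0.5207502290519628 Fz -3.262949112666586
```

View pics/w3.png

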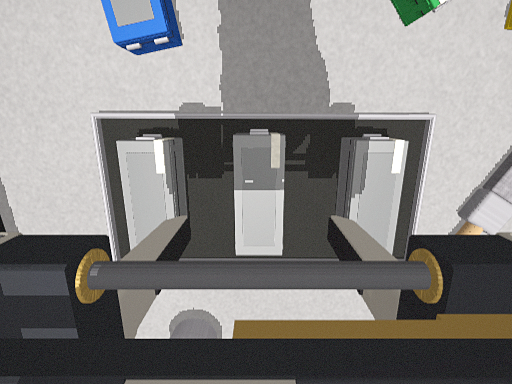

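```bash
python3 - <<'E'
from h import *
t=cv2.imread("pics/top0.png")[120:212,300:425]; cv2.imwrite("pics/p0z.png",cv2.resize(t,None,fx=6,fy=6,interpolation=cv2.INTER_CUBIC))
place("R")
pick("M"); rd("lift")
x,y=C["M"]; P=[x,y,0.18]
arm.movep(P,q(YAW,.15)); arm.dwell(.2)
arm.movep(P,q(YAW,.05)); arm.dwell(.5); a=avg("+",30)
arm.movep(P,q(YAW,-.15)); arm.dwell(.2)
arm.movep(P,q(YAW,-.05)); arm.dwell(.5); b=avg("-",30)
print("diff",b[4]-a[4])
snap("top","t4")
E
```

```text
lvl2 t41.77 F [ 0.79 -1.07 -2.7 ] T [ 0.043 -0.02   0.063] Ttool [-0.043 -0.02  -0.063] p [0.544 0.117 0.139] w0.513
set t43.11 F [ 1.67 -0.26 -3.62] T [-0.003  0.025  0.001] Ttool [ 0.003  0.025 -0.001] p [0.544 0.118 0.023] w0.513
off t44.68 F [-0.31  0.44 -0.49] T [ 0.009 -0.011  0.034] Ttool [-0.009 -0.011 -0.034] p [0.544 0.118 0.129] w1.000
down t46.25 F [0.3  0.66 0.06] T [ 0.053 -0.061 -0.009] Ttool [-0.053 -0.061  0.009] p [0.538 0.224 0.022] w1.003
closed t47.02 F [-0.6   0.3   0.89] T [ 0.106  0.021 -0.042] Ttool [-0.106  0.02   0.042] p [0.538 0.225 0.021] w0.513
lift t47.97 F [-0.16  0.39 -3.2 ] T [-0.002 -0.013 -0.031] Ttool [ 0.002 -0.013  0.031] p [0.537 0.224 0.139] w0.513
+ t49.79 F [-0.09 -0.05 -2.72] T [ 0.0216 -0.0318  0.0002] sd [0.555 0.03 ]
- t51.62 F [-0.15  0.04 -2.74] T [ 0.0157  0.0455 -0.0055] sd [0.421 0.023]
diff 0.07738533289500008
```

View pics/p0z.png

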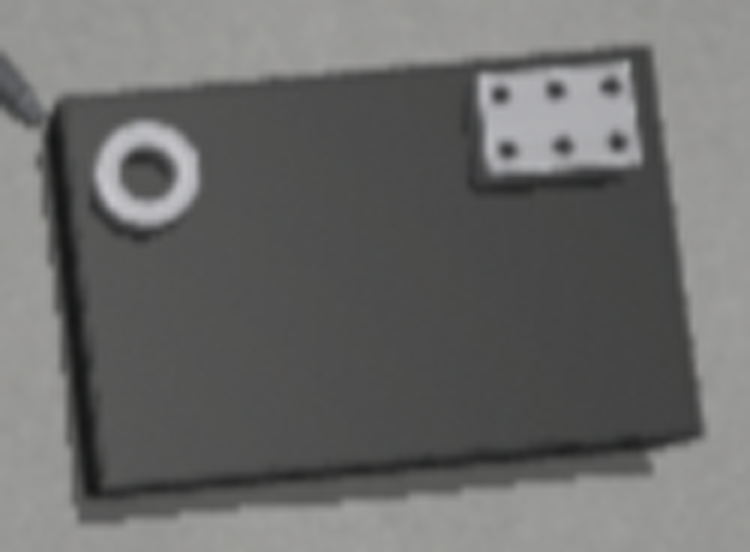

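View pics/t4.png

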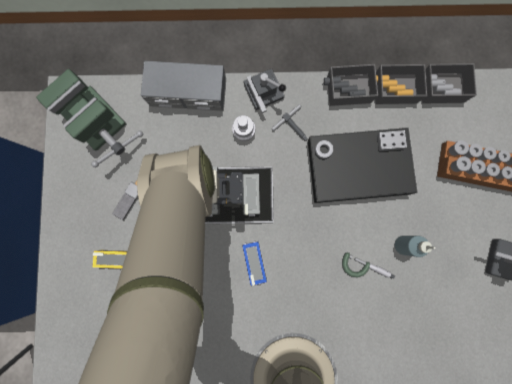

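```bash
python3 - <<'E'
from h import *
s=vision.snapshot("top")
w=unproj(s,(np.array([(60,100),(650,47),(703,435),(97,490)])+.5)/6-.5+np.array([300,120]),.06)
c=w.mean(0); print(np.round(w,3),c, np.linalg.norm(w-np.roll(w,1,0),axis=1))
if abs(c[0]-.612)<.02 and abs(c[1]+.215)<.03:
    arm.move_straight([0.56,0.20,0.26],q(YAW),v=0.2)
    arm.movep([c[0],c[1],0.26],q(YAW))
    arm.move_straight([c[0],c[1],0.157],v=0.12); arm.dwell(.3)
    rd("end"); print(get_eef_rot())
    snap("side","s5"); snap("top","t5"); snap("wrist","w5")
    for b in models.boxes_of("case_left","top")[:6]+models.boxes_of("case_left","side")[:6]: print(b)
E
```

```text
[[ 0.714 -0.062  0.06 ]
 [ 0.737 -0.358  0.06 ]
 [ 0.54  -0.373  0.06 ]
 [ 0.518 -0.074  0.06 ]] [ 0.62713199 -0.21673451  0.06      ] [0.1969575  0.29763981 0.19684592 0.29973611]
end t55.17 F [ 0.54  0.49 -3.16] T [ 0.075 -0.003  0.024] Ttool [-0.075 -0.004 -0.024] p [ 0.627 -0.217  0.158] w0.516
[ 4.04141764e-04 -3.01228534e-03  9.99995381e-01 -4.06657617e-05]
{'position': [0.5441, 0.3329, 0.0489], 'p': 0.96}
{'position': [0.3602, 0.5178, 0.0473], 'p': 0.84}
{'position': [0.3414, 0.1109, 0.0469], 'p': 0.75}
{'position': [0.3186, 0.3458, 0.048], 'p': 0.61}
{'position': [0.313, 0.3359, 0.0486], 'p': 0.82}
{'position': [0.5362, 0.3193, 0.0497], 'p': 0.78}
{'position': [0.3373, 0.1001, 0.045], 'p': 0.66}
```

View pics/s5.png

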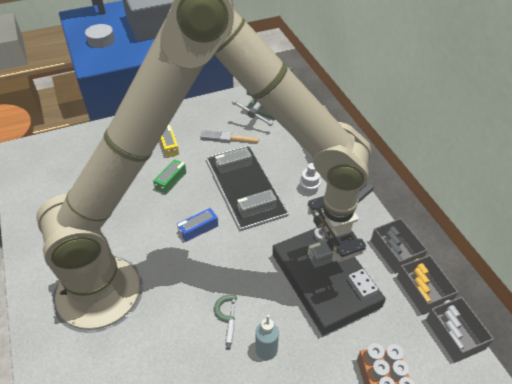

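View pics/t5.png

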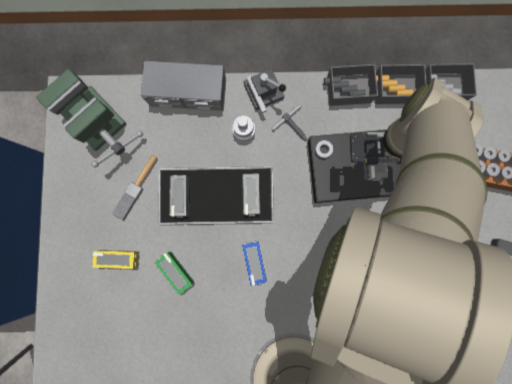

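```bash
python3 - <<'E'
from h import *
rd("x"); hand_in(); print(get_time_s())
E
```

```text
x t55.42 F [-0.43  1.26 -3.37] T [ 0.03   0.018 -0.055] Ttool [-0.03   0.018  0.055] p [ 0.627 -0.217  0.157] w0.514
the job is handed in; nothing more can be done
the job is handed in; nothing more can be done
```

The middle case rattles. The gripper is holding it out level over the middle of the surface plate, and I handed the job in at about 55 s.

**Shaking:** I lifted the left, middle and right cases in turn. Each was tipped about 40° near end down, then 40° far end down, and set back flat in its own place.

**Finding the rattle:** I compared the wrist moment at a steep and a shallow tilt to see whether the weight shifts to the low end.
- **Result:** the shift came out at about 0.038 N m for the middle case, against 0.003 (left) and −0.001 (right). A loose ball should give 0.04 to 0.05.
- **Disagreement:** a rougher check, scaling by the case weights, put the middle case at only about 0.025.
- **Repeat:** I picked the middle case up again and tipped it gently both ways, which gave 0.038 again.
- **Limit:** the single moment readings are noisy (about 0.03 N m), so these figures rest on averages. I did not record the ball's knocks.

**Last checks:**
- **Held case:** its middle is at about (0.627, −0.217), level, with its underside about 80 mm above the plate. The gripper reads 48 mm open and carries about 3 N.
- **The rest:** in the last side and top pictures the other two cases stand in their places, and the tools and parts I could see have not moved. In the top picture the arm hides the oil bottle, micrometer and setup block. The side picture shows those three where they were.
- **Network miss:** the trained network never reported the right case, so I judged that one from the pictures alone.

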